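Weigh the copper wire coil

ROBOT

A 6-joint arm with a two-finger parallel gripper is mounted at the origin on the work surface. World frame = base frame: x ahead of the robot, y to its left, z up, the work surface at z = 0. Lengths are in m, angles in rad, forces in N, time in s.
With the tool pointing down it reaches from about 0.35 to 0.775 m from the base axis. Payload 7.3 kg.
Tool frame: the origin (TCP) lies at the very end of the fingers, on their centre line; the grasp point (between the pads) lies 19 mm behind it; z points along the fingers, y is the line along which they close (so a half turn about z gives the same grasp; the last joint's range is limited). The gripper opens to 92 mm and grips with 3 to 60 N. Pads are 19 mm wide; open, the fingers measure 130 mm over their backs; the gripper's body (75 mm by 190 mm) begins 47 mm behind the grasp point.
Start: joints at [1.191, 0.342, 1.524, -0, 1.275, -0.146], TCP at [0.122, 0.511, 0.227] pointing down, gripper open.
Joint ranges: [-2.53, 2.53], [-0.77, 2.02], [0.04, 2.7], [-1, 4.14], [0.28, 2.66], [-3.11, 3.11]. Speed limits (rad/s): [2.57, 2.57, 3.14, 3.14, 3.14, 3.14].

INTERFACE

Orientations are given as [roll, pitch, yaw] about the fixed x, y, z axes, in that order (R = Rz(yaw) Ry(pitch) Rx(roll)).
In Python, from cell import robot gives the robot as it stands. The module is installed in compiled form; this text tells all that it offers.
- The arm moves only by the tool arm_command, never from a script. Its argument "moves" is a list of rows, each a list of 3 entries, a list of its own where there are three numbers: the shift along the tool's x, y, z in m, then the turn, a rotation vector about the tool's x, y, z in rad, then the finger opening in m, from 0 to 0.0918. In form: [[[dx, dy, dz], [ax, ay, az], claw], ...]. A call has exactly 5 rows; each row is the pose to reach, as a shift and turn from the pose commanded when the call began, along the tool's axes at that moment; what a row does not reach only later rows make up. A row lasts 1/10 s, in which the tool goes at most 50 mm and 8.59 degrees, less where a joint would pass 70% of its speed; a pose out of reach is approached as far as the arm can. A call with a gripper value outside its range is refused whole. The fingers move at their own pace and stop on an object; "squeeze" is the grip in N (left out, the last holds). Time passes only in rows, so rows that repeat a pose let the fingers close, or fill a call up. It gives the time, the measured TCP pose, the force, the opening and the grip force at its end, in the units of the state.
- robot.observe(): the state, without advancing time (a new reading comes with each control period).
- robot.read_camera(name): name is "scene" or "top" or "wrist"; returns the picture (420x560x3 uint8, red, green, blue); there is no depth.
- robot.camera_model(name): a dict with "fx", "fy", "cx", "cy" (pixels), "R" (3x3) and "t" (3): a world point X has camera coordinates R X + t. Camera axes: x right, y down, z forward; pixel columns grow to the right and rows downward; lengths in m; the calibration is good to about 2 mm. A picture is of the moment at which its call begins: read the wrist's pose just before it. camera_model takes no time and is no camera call; for the wrist camera it gives the pose at the moment of the call.
- robot.hand_in(): hands the job in; it is judged then, once.
The state is a dict: "time": time; "qpos": joint angles; "qvel": joint speeds; "joint_efforts": joint torques, N m; "tool_pos": TCP position; "tool_rot": TCP orientation; "contact_force": force on the tool from outside, world axes, zero at the start; "torque": the same for the moment, N m; "opening": finger opening in m; "grip_force": force on a finger pad.
Only numpy, scipy, OpenCV 4.12 (cv2) and the standard library are available. Lean on these libraries where they do the work, as an engineer would, in place of code of your own. Each camera call takes 0.05 s, during which the arm holds its last target. There are 200 camera calls.

TASK

Slide the copper-coloured wire coil straight up off its spindle and set it down gently, lying flat with its bore upright, in the middle of the round steel pan of the bench scale, lowering it onto the pan rather than dropping it. Leave the silver and green coils on their spindles.

Things in the scene. Friction and masses are not known exactly. Their poses are not given: they have to be found in the camera images.
- copper_coil_center (a point): Copper-coloured rigid coil, loose: outer diameter 50 mm, height 48, bore 18, about 0.4 kg. Point: its centre, half-way up; z along its axis. Starts 54 mm above the bench, resting on a fixed spindle stand: round foot 76 mm wide, 12 high; shoulder 32 mm wide, top at 30; steel post 10 mm thick, tip at 88, 10 mm above the coil's top. Grip from above across its outside, fingers either side of the post, any yaw.
- silver_coil_center (a point): Bystander: the silver-grey coil on its own spindle; same size and same kind of stand as the copper one, the point at its centre. Stays on its spindle.
- green_coil_center (a point): Bystander: the dark green coil on its own spindle; same size and same kind of stand as the copper one, the point at its centre. Stays on its spindle.
- pan_top (a point): Centre of the top face of the scale's round steel pan: flat, 110 mm across, 28 mm above the bench, fixed (does not sink or tip), z up. The black scale body under it is 155 by 124 mm, 20 mm high, with a small display on one side. The only other thing within reach is a low fixed clay bowl (80 mm across, 28 mm high), straight ahead of the robot, clear of the coils and scale.
There are look-alikes about, which are no part of the job. Of the things like the part that bears copper_coil_center, leave any that is purple; of the rest the larger one is meant.

How it is judged:
By the outcome, as a careful person would: the job done as asked, in the order asked, and still so for the second after the job is handed in, with the robot touching nothing.
It also fails if it takes over 40 s, if anything falls off the work surface, if the arm or the gripper's body presses on something with over 40 N, if the wrist force passes 120 N, or if a joint passes its speed limit or range.

## Working session

There is one attempt and no reset: what is moved stays moved. The work goes in short steps, Python scripts to look and compute and a tool call to move; the robot and the scene stay as the last step left them, time stands still between calls to the robot, and variables do not carry over. Pictures are saved under pics/ and viewed, at most 10 in all, crops included, and the job is handed in when it is done.

Besides the shell and the picture viewer there is one more tool, called after "Emit:" by a JSON object that holds its "fn" and its "kwargs". arm_command: Moves the arm, as the interface text tells. Its arguments: {"type":"object","properties":{"moves":{"type":"array"},"squeeze":{"type":"number"}},"required":["moves"]}

```bash
mkdir -p pics; python3 - <<'E'
from cell import robot
import cv2
for n in ["scene","top"]:
    cv2.imwrite(f"pics/{n}0.png",robot.read_camera(n)[:,:,::-1])
    m=robot.camera_model(n);print(n,m)
s=robot.observe();print(s)
E
```

```text
scene {'fx': 494.0039440898675, 'fy': 494.0039440898675, 'cx': 287.483576833172, 'cy': 215.1826053432089, 'R': array([[-0.55572446,  0.83126257,  0.01314768],
       [ 0.6078344 ,  0.4170436 , -0.6757307 ],
       [-0.5671928 , -0.36752846, -0.73703132]]), 't': array([ 0.2702328 , -0.29174184,  1.60278793])}
top {'fx': 440.1285049803246, 'fy': 440.1285049803246, 'cx': 278.5640163546001, 'cy': 212.72275500039686, 'R': array([[-0.0283383 , -0.99927061,  0.02559679],
       [-0.99867032,  0.02719952, -0.04379237],
       [ 0.04306421, -0.02680376, -0.99871269]]), 't': array([0.05469351, 0.51496334, 0.94882099])}
{'time': 0.1, 'qpos': array([ 1.19100940e+00,  3.42631491e-01,  1.52491212e+00, -1.47020865e-05,
        1.27541278e+00, -1.45990478e-01]), 'qvel': array([-0.00046814, -0.00077044, -0.00283529,  0.00061409,  0.00086348,
        0.00019819]), 'joint_efforts': array([ 2.76777711e-03, -4.32003665e+01, -2.44693476e+01,  7.19384383e-02,
        5.25365677e-02, -7.63111302e-06]), 'tool_pos': array([0.12146954, 0.51038054, 0.22612893]), 'tool_rot': array([-3.14024137e+00, -1.84477014e-04,  2.90780037e+00]), 'contact_force': array([-0.2214437 ,  0.81215152, -0.08861739]), 'torque': array([-0.00800153, -0.03306546,  0.05509643]), 'grip_force': 0.0, 'opening': 0.09191313482722409}
```

View pics/top0.png

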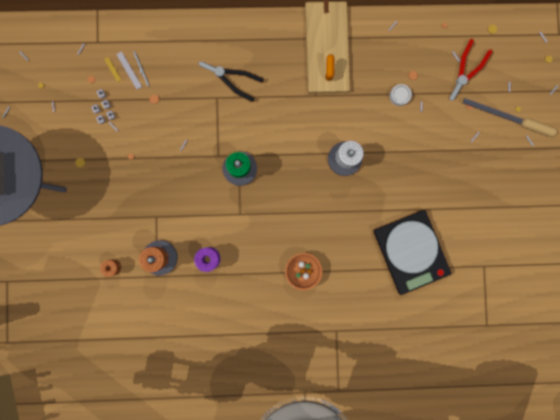

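View pics/scene0.png

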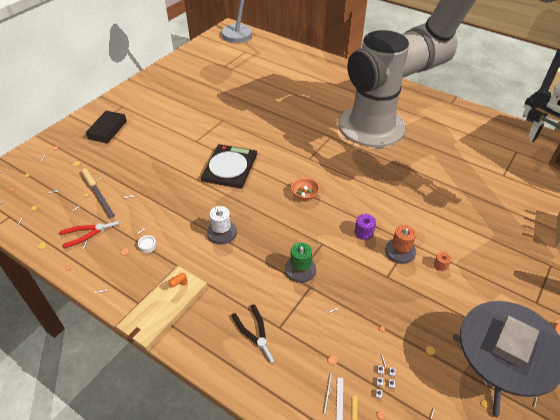

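The top view shows the copper coil on its stand at about (152,260). The small copper look-alike is at (110,268), the purple coil at (207,260) and the scale pan at (412,247). I'll fit the silhouettes next.

```bash
cat > h.py <<'E'
import numpy as np,cv2
from scipy.optimize import least_squares
def proj(m,P):
    c=P@np.array(m["R"]).T+m["t"]
    return np.c_[m["fx"]*c[:,0]/c[:,2]+m["cx"],m["fy"]*c[:,1]/c[:,2]+m["cy"]]
a=np.linspace(0,2*np.pi,72)
def cyl(x,y,r,zs): return np.vstack([np.c_[x+r*np.cos(a),y+r*np.sin(a),0*a+z] for z in zs])
def cen(c):
    M=cv2.moments(c); return np.array([M["m10"]/M["m00"],M["m01"]/M["m00"]]),M["m00"]
def model(m,x,y,r,zs): return cen(cv2.convexHull(proj(m,cyl(x,y,r,zs)).astype(np.float32)))
def blob(mask,near):
    cs,_=cv2.findContours(mask.astype(np.uint8),cv2.RETR_EXTERNAL,cv2.CHAIN_APPROX_NONE)
    cs=[c for c in cs if len(c)>12]
    c=min(cs,key=lambda c:np.linalg.norm(c[:,0].mean(0)-near)); return cen(cv2.convexHull(c))
E
cat > m.py <<'E'
from h import *
from cell import robot
N=["top","scene"];M=[robot.camera_model(n) for n in N]
I=[cv2.imread(f"pics/{n}0.png") for n in N];H=[cv2.cvtColor(i,cv2.COLOR_BGR2HSV).astype(int) for i in I]
for (u,v) in [(148,256),(155,268),(165,248),(412,250),(130,220)]: print("top",u,v,H[0][v,u])
for (u,v) in [(404,244),(228,165),(400,230)]: print("scene",u,v,H[1][v,u])
def fit(f,near,r,zs,g):
    o=[blob(f(h),n) for h,n in zip(H,near)]
    for idx in ([0],[1],[0,1]):
        s=least_squares(lambda p:np.hstack([model(M[i],*p,r,zs)[0]-o[i][0] for i in idx]),g)
        print(idx,s.x.round(4),"areas",[(round(o[i][1]),round(model(M[i],*s.x,r,zs)[1])) for i in idx],o[idx[0]][0].round(1),s.fun.round(2))
print("coil");fit(lambda h:((h[...,0]<12))&(h[...,1]>165)&(h[...,2]>60),[(152,260),(404,238)],.025,[.03,.078],[.4,.3])
print("pan");fit(lambda h:(h[...,1]<50)&(h[...,2]>120),[(412,247),(228,165)],.055,[.028],[.4,-.3])
for i in range(2): 
    print(N[i])
o=I[0].copy()
big=np.hstack([cv2.resize(I[0][225:295,90:230],(560,280),interpolation=0),]);cv2.imwrite("pics/c0.png",big)
E
python3 m.py
```

```text
top 148 256 [ 11 164 120]
top 155 268 [ 12 171 166]
top 165 248 [132  21  62]
top 412 250 [ 98  12 174]
top 130 220 [ 16 136 157]
scene 404 244 [  8 166 149]
scene 228 165 [  0   0 230]
scene 400 230 [  9 165 210]
coil
[0] [0.4148 0.3056] areas [(52, 627)] [151.  264.8] [-0.  0.]
[1] [0.4419 0.3044] areas [(252, 533)] [402.1 242.8] [ 0. -0.]
[0, 1] [0.4219 0.3043] areas [(52, 624), (252, 524)] [151.  264.8] [ 0.59 -3.51  3.41 -5.24]
pan
[0] [ 0.4347 -0.2437] areas [(2006, 2042)] [411.8 246.7] [-0. -0.]
[1] [ 0.4338 -0.243 ] areas [(775, 763)] [227.7 164.1] [ 0. -0.]
[0, 1] [ 0.4344 -0.2433] areas [(2006, 2042), (775, 763)] [411.8 246.7] [-0.17  0.18 -0.2   0.08]
top
scene
```

View pics/c0.png

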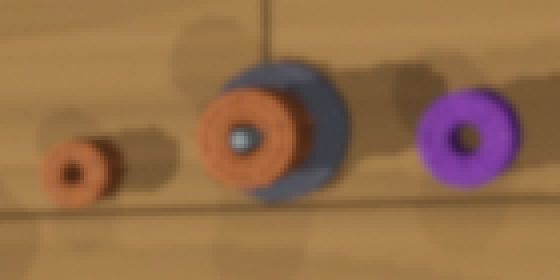

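The crop shows the coil on its stand, with its top face centred near (152,259.5) and the post tip at (150.5,260). I'll loosen the colour threshold and refit.

```bash
sed -i 's/^print("coil").*/print("coil");fit(lambda h:(h[...,0]<14)\&(h[...,1]>148)\&(h[...,2]>50),[(152,260),(404,238)],.025,[.03,.078],[.4,.3])\nprint("small");fit(lambda h:(h[...,0]<14)\&(h[...,1]>148)\&(h[...,2]>50),[(110,268),(442,261)],.014,[0,.02],[.4,.4])\nprint("purple");fit(lambda h:(abs(h[...,0]-140)<12)\&(h[...,1]>130),[(207,260),(366,227)],.025,[.0,.048],[.4,.2])/' m.py; cat >> m.py <<'E'
for u,v,z in [(150.5,260,.088),(152,259.5,.078)]:
    print(least_squares(lambda p:proj(M[0],np.array([[*p,z]]))[0]-(u,v),[.4,.3]).x.round(4))
E
python3 m.py | grep -v HSV
```

```text
top 148 256 [ 11 164 120]
top 155 268 [ 12 171 166]
top 165 248 [132  21  62]
top 412 250 [ 98  12 174]
top 130 220 [ 16 136 157]
scene 404 244 [  8 166 149]
scene 228 165 [  0   0 230]
scene 400 230 [  9 165 210]
coil
[0] [0.4266 0.3021] areas [(518, 622)] [152.6 258.9] [0. 0.]
[1] [0.4263 0.3011] areas [(484, 525)] [403.6 238.2] [0. 0.]
[0, 1] [0.4266 0.3017] areas [(518, 621), (484, 525)] [152.6 258.9] [0.18 0.03 0.19 0.16]
small
[0] [0.4082 0.4056] areas [(262, 180)] [110.  267.6] [-0.  0.]
[1] [0.4016 0.402 ] areas [(237, 143)] [441.9 261.1] [0. 0.]
[0, 1] [0.4066 0.4041] areas [(262, 179), (237, 144)] [110.  267.6] [0.68 0.75 0.07 1.71]
purple
[0] [0.4222 0.1957] areas [(416, 516)] [206.7 258.7] [0. 0.]
[1] [0.4198 0.195 ] areas [(389, 466)] [364.8 226.2] [0. 0.]
[0, 1] [0.4216 0.1955] areas [(416, 516), (389, 466)] [206.7 258.7] [ 0.11  0.25 -0.17  0.53]
pan
[0] [ 0.4347 -0.2437] areas [(2006, 2042)] [411.8 246.7] [-0. -0.]
[1] [ 0.4338 -0.243 ] areas [(775, 763)] [227.7 164.1] [ 0. -0.]
[0, 1] [ 0.4344 -0.2433] areas [(2006, 2042), (775, 763)] [411.8 246.7] [-0.17  0.18 -0.2   0.08]
top
scene
[0.4262 0.2986]
[0.4266 0.2982]
```

```bash
cat > go.py <<'E'
import sys,numpy as np
from scipy.spatial.transform import Rotation as R
from cell import robot
s=robot.observe(); x,y,z,yaw=map(float,sys.argv[1:5])
A=R.from_euler("xyz",s["tool_rot"]); B=R.from_euler("xyz",[np.pi,0,yaw])
print("shift",A.inv().apply(np.array([x,y,z])-s["tool_pos"]).round(4),"turn",(A.inv()*B).as_rotvec().round(4))
print(s["time"],s["tool_pos"].round(4),s["tool_rot"].round(4),s["contact_force"].round(2),s["opening"],s["grip_force"])
E
python3 go.py .4264 .300 .20 2.184
```

```text
shift [-0.3454 -0.134   0.0262] turn [-1.400e-03  3.000e-04  7.238e-01]
0.1 [0.1215 0.5104 0.2261] [-3.1402e+00 -2.0000e-04  2.9078e+00] [-0.22  0.81 -0.09] 0.09191313482722409 0.0
```

Emit:
{"fn": "arm_command", "kwargs": {"moves": [[[-0.043, -0.017, 0.003], [0, 0, 0.09], 0.0918], [[-0.086, -0.034, 0.006], [0, 0, 0.18], 0.0918], [[-0.13, -0.05, 0.01], [0, 0, 0.27], 0.0918], [[-0.173, -0.067, 0.013], [0, 0, 0.36], 0.0918], [[-0.216, -0.084, 0.016], [0, 0, 0.45], 0.0918]]}}

```text
time: 0.6
tool_pos: [0.3134, 0.3776, 0.2104]
tool_rot: [-3.141, -0.0, 2.454]
contact_force: [0.0, 0.7, 0.0]
opening: 0.0918
grip_force: 0.0
```

```bash
python3 go.py .4264 .300 .20 2.184
```

```text
shift [-0.1366  0.0117  0.0103] turn [-5.000e-04 -1.000e-04  2.703e-01]
0.6 [0.3134 0.3776 0.2104] [-3.1411e+00 -2.0000e-04  2.4543e+00] [0.   0.68 0.02] 0.091814546372508 0.0
```

Emit:
{"fn": "arm_command", "kwargs": {"moves": [[[-0.045, 0.004, 0.003], [0, 0, 0.09], 0.0918], [[-0.09, 0.008, 0.007], [0, 0, 0.18], 0.0918], [[-0.1365, 0.0115, 0.01], [0, 0, 0.27], 0.0918], [[-0.1365, 0.0115, 0.01], [0, 0, 0.27], 0.0918], [[-0.1365, 0.0115, 0.01], [0, 0, 0.27], 0.0918]]}}

```text
time: 1.1
tool_pos: [0.4255, 0.3009, 0.2001]
tool_rot: [-3.14, -0.001, 2.186]
contact_force: [0.0, -0.0, -0.9]
opening: 0.0917
grip_force: 0.0
```

```bash
python3 go.py .4264 .300 .20 2.184; python3 - <<'E'
from cell import robot
import cv2,pickle
m=robot.camera_model("wrist"); cv2.imwrite("pics/wrist0.png",robot.read_camera("wrist")[:,:,::-1])
pickle.dump(m,open("w0.pkl","wb"))
from h import *
for z in (.03,.078,.088): print(z,proj(m,np.array([[.4264,.300,z]])).round(1))
E
```

```text
shift [-0.0013  0.0002  0.0001] turn [-0.0015 -0.0007  0.0021]
1.1 [0.4255 0.3009 0.2001] [-3.1401e+00 -7.0000e-04  2.1861e+00] [ 0.05 -0.04 -0.87] 0.09171505101440718 0.0
0.03 [[281.4 192.4]]
0.078 [[281.5 204.4]]
0.088 [[281.5 207.3]]
```

View pics/wrist0.png

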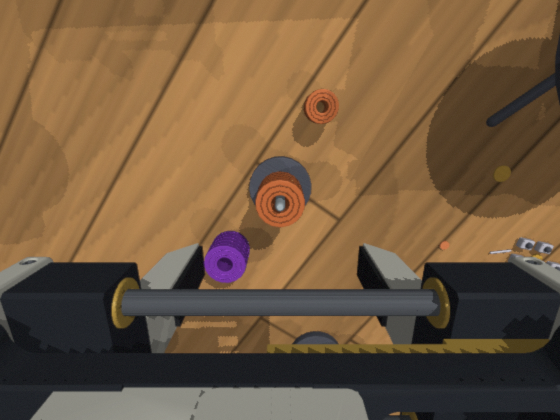

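The wrist view shows the coil's top face centred near (280,203), against a prediction of (281.5,204.4). I'll refine the position from that.

```bash
python3 - <<'E'
from h import *
import pickle
m=pickle.load(open("w0.pkl","rb")); h=cv2.cvtColor(cv2.imread("pics/wrist0.png"),cv2.COLOR_BGR2HSV).astype(int)
o=blob((h[...,0]<14)&(h[...,1]>148)&(h[...,2]>50),(280,200)); print(o)
s=least_squares(lambda p:model(m,*p,.025,[.03,.078])[0]-o[0],[.42,.3]);print(s.x,model(m,*s.x,.025,[.03,.078]))
print(least_squares(lambda p:proj(m,np.array([[*p,.078]]))[0]-(280,203.2),[.42,.3]).x)
E
```

```text
(array([279.67399181, 199.90390674]), 2116.0)
[0.4248996  0.29892586] (array([279.67399091, 199.90390734]), 2240.923220828292)
[0.42452486 0.30014499]
```

Emit:
{"fn": "arm_command", "kwargs": {"moves": [[[-0.001, -0.001, 0.04], [0.001, 0, 0], 0.0918], [[-0.001, -0.001, 0.08], [0.001, 0, 0], 0.0918], [[-0.001, -0.001, 0.12], [0.001, 0, 0], 0.0918], [[-0.001, -0.001, 0.145], [0.001, 0, 0], 0.0918], [[-0.001, -0.001, 0.158], [0.001, 0, 0], 0.0918]]}}

```text
time: 1.65
tool_pos: [0.4223, 0.3009, 0.0405]
tool_rot: [-3.137, -0.001, 2.191]
contact_force: [-0.5, 0.2, 0.6]
opening: 0.0919
grip_force: 0.0
```

Emit:
{"fn": "arm_command", "kwargs": {"moves": [[[0, 0, 0], [0, 0, 0], 0.06], [[0, 0, 0], [0, 0, 0], 0.05], [[0, 0, 0], [0, 0, 0], 0.045], [[0, 0, 0], [0, 0, 0], 0.04], [[0, 0, 0], [0, 0, 0], 0.04]], "squeeze": 25}}

```text
time: 2.15
tool_pos: [0.4254, 0.3006, 0.0435]
tool_rot: [3.141, 0.0, 2.188]
contact_force: [0.5, 0.2, -0.6]
opening: 0.0565
grip_force: 0.0
```

Emit:
{"fn": "arm_command", "kwargs": {"moves": [[[0, 0, 0], [0, 0, 0], 0.04], [[0, 0, 0], [0, 0, 0], 0.04], [[0, 0, 0], [0, 0, 0], 0.04], [[0, 0, 0], [0, 0, 0], 0.04], [[0, 0, 0], [0, 0, 0], 0.04]]}}

```text
time: 2.65
tool_pos: [0.4253, 0.3003, 0.0433]
tool_rot: [-3.141, -0.0, 2.188]
contact_force: [-1.1, -0.0, 6.4]
opening: 0.0503
grip_force: 25.0
```

Emit:
{"fn": "arm_command", "kwargs": {"moves": [[[0, 0, 0], [0, 0, 0], 0.04], [[0, 0, -0.005], [0, 0, 0], 0.04], [[0, 0, -0.012], [0, 0, 0], 0.04], [[0, 0, -0.02], [0, 0, 0], 0.04], [[0, 0, -0.02], [0, 0, 0], 0.04]], "squeeze": 35}}

```text
time: 3.15
tool_pos: [0.4258, 0.3006, 0.0639]
tool_rot: [3.14, 0.0, 2.188]
contact_force: [0.1, 0.5, -3.9]
opening: 0.0499
grip_force: 35.0
```

Emit:
{"fn": "arm_command", "kwargs": {"moves": [[[0, 0, -0.012], [0, 0, 0], 0.04], [[0, 0, -0.027], [0, 0, 0], 0.04], [[0, 0, -0.042], [0, 0, 0], 0.04], [[0, 0, -0.057], [0, 0, 0], 0.04], [[0, 0, -0.07], [0, 0, 0], 0.04]]}}

```text
time: 3.65
tool_pos: [0.4252, 0.3003, 0.1341]
tool_rot: [-3.141, 0.0, 2.188]
contact_force: [1.3, 0.8, -3.4]
opening: 0.0501
grip_force: 35.0
```

```bash
python3 - <<'E'
from cell import robot
import cv2
cv2.imwrite("pics/lift.png",robot.read_camera("scene")[120:330,250:530,::-1])
E
python3 go.py .4344 -.2433 .134 1.061
```

```text
shift [-0.4486 -0.3082  0.0014] turn [ 0.003  -0.0012  1.1269]
3.7 [0.4262 0.3009 0.1361] [3.1385e+00 5.0000e-04 2.1879e+00] [ 0.85  0.2  -3.08] 0.050306519417503005 34.999379217624664
```

View pics/lift.png

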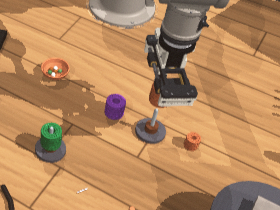

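Emit:
{"fn": "arm_command", "kwargs": {"moves": [[[-0.015, -0.01, 0], [0, 0, 0.04], 0.04], [[-0.04, -0.027, 0], [0, 0, 0.1], 0.04], [[-0.07, -0.048, 0], [0, 0, 0.18], 0.04], [[-0.1, -0.069, 0], [0, 0, 0.26], 0.04], [[-0.13, -0.09, 0], [0, 0, 0.34], 0.04]]}}

```text
time: 4.2
tool_pos: [0.4267, 0.141, 0.1329]
tool_rot: [-3.141, 0.0, 1.845]
contact_force: [1.2, -0.5, -3.6]
opening: 0.0502
grip_force: 35.0
```

```bash
python3 go.py .4344 -.2433 .134 1.061
```

```text
shift [-0.372  -0.0966 -0.0009] turn [-6.000e-04  6.000e-04  7.841e-01]
4.2 [0.4267 0.141  0.1329] [-3.1408e+00  3.0000e-04  1.8451e+00] [ 1.23 -0.48 -3.61] 0.05017360709101081 34.99745070934296
```

Emit:
{"fn": "arm_command", "kwargs": {"moves": [[[-0.036, -0.009, 0], [0, 0, 0.08], 0.04], [[-0.072, -0.018, 0], [0, 0, 0.16], 0.04], [[-0.108, -0.027, 0], [0, 0, 0.24], 0.04], [[-0.144, -0.036, 0], [0, 0, 0.32], 0.04], [[-0.18, -0.046, 0], [0, 0, 0.4], 0.04]]}}

```text
time: 4.7
tool_pos: [0.4318, -0.045, 0.1331]
tool_rot: [-3.141, 0.001, 1.444]
contact_force: [0.6, 0.7, -4.1]
opening: 0.0502
grip_force: 35.0
```

```bash
python3 go.py .4344 -.2433 .134 1.061
```

```text
shift [-0.1964  0.0276 -0.0008] turn [-2.000e-04  7.000e-04  3.835e-01]
4.7 [ 0.4318 -0.045   0.1331] [-3.1413e+00  6.0000e-04  1.4445e+00] [ 0.61  0.67 -4.09] 0.050193415925339664 34.99728620052338
```

Emit:
{"fn": "arm_command", "kwargs": {"moves": [[[-0.045, 0.006, 0], [0, 0, 0.09], 0.04], [[-0.09, 0.013, 0], [0, 0, 0.18], 0.04], [[-0.135, 0.019, 0], [0, 0, 0.27], 0.04], [[-0.175, 0.025, 0], [0, 0, 0.35], 0.04], [[-0.196, 0.0275, 0], [0, 0, 0.38], 0.04]]}}

```text
time: 5.2
tool_pos: [0.4351, -0.2448, 0.1332]
tool_rot: [3.141, 0.002, 1.063]
contact_force: [0.3, 0.5, -4.4]
opening: 0.0502
grip_force: 35.0
```

Emit:
{"fn": "arm_command", "kwargs": {"moves": [[[0, 0, 0.01], [0, 0, 0], 0.04], [[0, 0, 0.025], [0, 0, 0], 0.04], [[0, 0, 0.04], [0, 0, 0], 0.04], [[0, 0, 0.05], [0, 0, 0], 0.04], [[0, 0, 0.05], [0, 0, 0], 0.04]]}}

```text
time: 5.7
tool_pos: [0.4343, -0.2401, 0.0816]
tool_rot: [-3.138, 0.0, 1.069]
contact_force: [-0.2, 0.1, -4.0]
opening: 0.05
grip_force: 35.0
```

```bash
python3 - <<'E'
from cell import robot
import cv2,numpy as np
a=robot.read_camera("scene")[110:230,160:320,::-1];b=robot.read_camera("top")[200:305,350:490,::-1]
cv2.imwrite("pics/pre.png",np.vstack([cv2.resize(a,(400,300)),cv2.resize(b,(400,300))]))
E
python3 go.py .4344 -.2433 .045 1.061
```

```text
shift [-0.0024  0.0003  0.0381] turn [-0.0006  0.0007  0.0075]
5.8 [ 0.4353 -0.241   0.0831] [-3.1410e+00  7.0000e-04  1.0685e+00] [ 0.76  0.13 -4.4 ] 0.05029981196924372 34.99906539916992
```

View pics/pre.png

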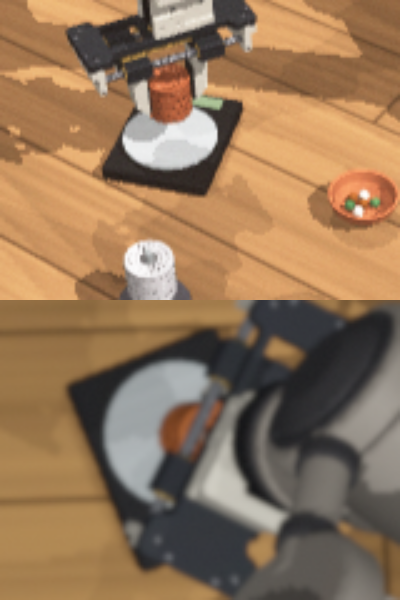

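The coil hangs upright about 40 mm above the pan and is roughly centred. I'll lower it slowly.

Emit:
{"fn": "arm_command", "kwargs": {"moves": [[[-0.002, 0, 0.01], [0, 0, 0], 0.04], [[-0.002, 0, 0.02], [0, 0, 0], 0.04], [[-0.002, 0, 0.03], [0, 0, 0], 0.04], [[-0.002, 0, 0.036], [0, 0, 0], 0.04], [[-0.002, 0, 0.036], [0, 0, 0], 0.04]]}}

```text
time: 6.3
tool_pos: [0.4336, -0.2427, 0.0458]
tool_rot: [-3.139, 0.0, 1.068]
contact_force: [-0.6, -0.3, -3.4]
opening: 0.0503
grip_force: 35.0
```

Emit:
{"fn": "arm_command", "kwargs": {"moves": [[[0, 0, 0], [0, 0, 0], 0.04], [[0, 0, 0.001], [0, 0, 0], 0.04], [[0, 0, 0.002], [0, 0, 0], 0.04], [[0, 0, 0.003], [0, 0, 0], 0.04], [[0, 0, 0.003], [0, 0, 0], 0.04]]}}

```text
time: 6.8
tool_pos: [0.4342, -0.2432, 0.044]
tool_rot: [-3.141, 0.001, 1.068]
contact_force: [-0.4, 0.5, -3.3]
opening: 0.0499
grip_force: 35.0
```

Emit:
{"fn": "arm_command", "kwargs": {"moves": [[[0, 0, 0.0005], [0, 0, 0], 0.04], [[0, 0, 0.001], [0, 0, 0], 0.04], [[0, 0, 0.0015], [0, 0, 0], 0.04], [[0, 0, 0.0015], [0, 0, 0], 0.04], [[0, 0, 0.0015], [0, 0, 0], 0.04]]}}

```text
time: 7.3
tool_pos: [0.4342, -0.2432, 0.0425]
tool_rot: [-3.141, 0.001, 1.068]
contact_force: [-0.8, -0.0, -4.1]
opening: 0.0501
grip_force: 35.0
```

Emit:
{"fn": "arm_command", "kwargs": {"moves": [[[0, 0, 0.0005], [0, 0, 0], 0.04], [[0, 0, 0.001], [0, 0, 0], 0.04], [[0, 0, 0.001], [0, 0, 0], 0.04], [[0, 0, 0.001], [0, 0, 0], 0.04], [[0, 0, 0.001], [0, 0, 0], 0.04]]}}

```text
time: 7.8
tool_pos: [0.4342, -0.2432, 0.0415]
tool_rot: [-3.141, 0.001, 1.068]
contact_force: [-0.3, -0.9, -3.7]
opening: 0.0502
grip_force: 35.0
```

Emit:
{"fn": "arm_command", "kwargs": {"moves": [[[0, 0, 0.0005], [0, 0, 0], 0.04], [[0, 0, 0.001], [0, 0, 0], 0.04], [[0, 0, 0.001], [0, 0, 0], 0.04], [[0, 0, 0.001], [0, 0, 0], 0.04], [[0, 0, 0.001], [0, 0, 0], 0.04]]}}

```text
time: 8.3
tool_pos: [0.4343, -0.2432, 0.0413]
tool_rot: [3.141, 0.001, 1.068]
contact_force: [-2.9, 1.2, 5.7]
opening: 0.0502
grip_force: 35.0
```

Contact: the coil rests on the pan. I'll back off slightly, ease the grip, then open.

Emit:
{"fn": "arm_command", "kwargs": {"moves": [[[0, 0, -0.0005], [0, 0, 0], 0.04], [[0, 0, -0.0005], [0, 0, 0], 0.04], [[0, 0, -0.0005], [0, 0, 0], 0.04], [[0, 0, -0.0005], [0, 0, 0], 0.04], [[0, 0, -0.0005], [0, 0, 0], 0.04]], "squeeze": 5}}

```text
time: 8.8
tool_pos: [0.4343, -0.2433, 0.0412]
tool_rot: [-3.141, 0.001, 1.068]
contact_force: [-1.7, 2.1, 4.5]
opening: 0.0504
grip_force: 5.0
```

Emit:
{"fn": "arm_command", "kwargs": {"moves": [[[0, 0, 0], [0, 0, 0], 0.055], [[0, 0, 0], [0, 0, 0], 0.06], [[0, 0, 0], [0, 0, 0], 0.07], [[0, 0, 0], [0, 0, 0], 0.09], [[0, 0, 0], [0, 0, 0], 0.09]]}}

```text
time: 9.3
tool_pos: [0.4342, -0.2432, 0.0409]
tool_rot: [-3.141, 0.001, 1.068]
contact_force: [0.1, -0.5, -0.4]
opening: 0.0796
grip_force: 0.0
```

Emit:
{"fn": "arm_command", "kwargs": {"moves": [[[0, 0, 0], [0, 0, 0], 0.09], [[0, 0, 0], [0, 0, 0], 0.09], [[0, 0, -0.01], [0, 0, 0], 0.09], [[0, 0, -0.03], [0, 0, 0], 0.09], [[0, 0, -0.05], [0, 0, 0], 0.09]]}}

```text
time: 9.8
tool_pos: [0.4341, -0.243, 0.092]
tool_rot: [-3.141, 0.001, 1.068]
contact_force: [-0.2, -0.1, -0.9]
opening: 0.0899
grip_force: 0.0
```

Emit:
{"fn": "arm_command", "kwargs": {"moves": [[[0, 0, -0.03], [0, 0, 0], 0.09], [[0, 0, -0.06], [0, 0, 0], 0.09], [[0, 0, -0.09], [0, 0, 0], 0.09], [[0, 0, -0.12], [0, 0, 0], 0.09], [[0, 0, -0.12], [0, 0, 0], 0.09]]}}

```text
time: 10.3
tool_pos: [0.436, -0.2443, 0.2158]
tool_rot: [3.133, 0.002, 1.068]
contact_force: [0.5, 0.4, 0.4]
opening: 0.09
grip_force: 0.0
```

```bash
python3 - <<'E'
from cell import robot
from h import *
I={n:robot.read_camera(n)[:,:,::-1] for n in ("scene","top")}
m=robot.camera_model("wrist");I["wrist"]=robot.read_camera("wrist")[:,:,::-1]
M={n:robot.camera_model(n) for n in ("scene","top")};M["wrist"]=m
for n in ("scene","wrist"):
    h=cv2.cvtColor(np.ascontiguousarray(I[n]),cv2.COLOR_BGR2HSV).astype(int)
    o=blob((h[...,0]<14)&(h[...,1]>148)&(h[...,2]>50),proj(M[n],np.array([[.434,-.243,.052]]))[0])
    print(n,o,least_squares(lambda p:model(M[n],*p,.025,[.028,.076])[0]-o[0],[.43,-.24]).x)
cv2.imwrite("pics/end.png",np.hstack([cv2.resize(I["scene"][100:310,160:440],(400,300)),cv2.resize(I["wrist"],(400,300))]))
E
```

```text
scene (array([227.10372608, 156.8489426 ]), 331.0) [ 0.43192577 -0.24427028]
wrist (array([280.17082762, 195.74147234]), 1822.5) [ 0.43223872 -0.24431516]
```

View pics/end.png

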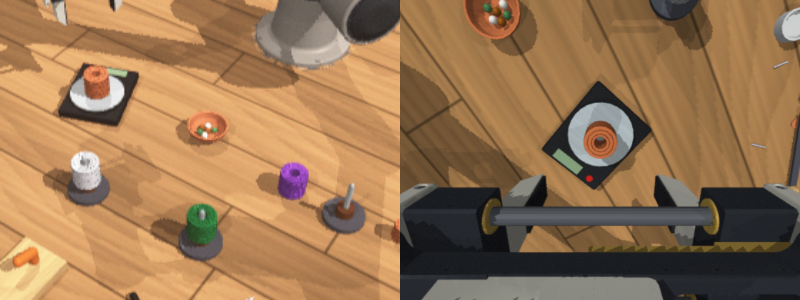

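The final views show the coil standing upright on the pan, within about 2 mm of the centre. The silver and green coils are still on their spindles, and the gripper is clear.

```bash
python3 -c "
from cell import robot
print(robot.hand_in())"
```

```text
the job is handed in; nothing more can be done
None
```

I lifted the copper coil off its spindle and lowered it upright onto the scale pan, about 2–3 mm from the measured centre; the silver and green coils are still on their spindles, and the job was handed in at about 10.5 s.

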